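Inspect a milled bridge under the telescoping lens boom

TASK

Open the sliding jaw of the small vise, lift the milled bridge out and set it upright in the middle of the round inspection stage. Then press the red lock button of the lens boom fully down, take the boom's orange grip post and pull the boom out until its yellow pointer lines up with the red scale mark; the boom springs back if let go, so finish while holding it there, still, with the gripper. Leave the other things on the bench where they are.

Things in the scene. Friction and masses are not known exactly. Their poses are not given: they have to be found in the camera images.
- vise: Small fixed vise: grey bed 180 x 70 mm, blue jaws 80 mm wide; bed surface 30 mm, jaw tops 55 mm above the bench. Origin on the bench under the middle between the closed jaws. +x points to the fixed jaw (inner face x = 20.5 mm, 33 mm thick), -x to the moving jaw (inner face x = -20.5 mm when closed, outer -55 mm), y along the jaws.
- vise_jaw (a joint): Opening of the moving jaw in m: 0 closed, 0.04 fully open. It slides along the vise's -x with about 3 N of friction and stays where it is left. A steel lip on it, 44 mm long, overlaps the part's plate by 6 mm, so the part cannot be lifted until the jaw is open; pull it 20 mm or more by its post.
- jaw_grip (a point): Top centre of the black post with an orange band on the moving jaw: 18 x 18 mm square with its sides along the vise's x and y, standing 39 mm above the jaw's top; this point is 94 mm above the bench and moves with the jaw.
- part: Finished part: aluminium plate 40 (x) x 44 (y) x 10 mm with an ivory milled block 26 (x) x 24 (y) mm in its middle, from 10 to 40 mm above the underside, tooth crowns 5 mm higher. Origin: centre of the underside. 0.1 to 0.2 kg. It stands on the vise's bed, axes parallel to the vise's; grip the ivory block across its y sides (24 mm), between the jaws.
- stage: Round white inspection stage with grey top, 90 mm across, 20 mm high, fixed on the lens stand's foot in line with the boom. Origin at the centre of its underside, 10 mm above the bench: its top is at +20 mm. Its axes are parallel to the stand's. The part goes on it with its centre within about 15 mm of the stage's, at any yaw.
- stand: Fixed lens stand. Origin on the bench below the boom's axis; +x is the direction in which the boom extends (roughly to the robot's left). Steel foot 70 mm wide, x = -120 to 350 mm; cream sleeve 42 mm square, top 166 mm above the bench, x = -140 to 70 mm, from which the boom slides out. A ruler, 18 mm high, ticks every 10 mm, lies at y = -75 to -97 mm.
- lock (a joint): Travel of the red lock button in m: 0 up (boom locked), 0.007 fully down. It takes about 3 N, stays down once pressed, and frees the boom after 5 mm; press it home.
- lock_top (a point): Centre of the top face of the red lock button, 26 mm across, on top of the sleeve 20 mm ahead of the stand's origin; the face is 182 mm above the bench when up. Press straight down.
- lens_head: The sliding boom with its lens head, 0.35 kg. Its origin is the stand's origin when fully in and moves along the stand's +x as it extends, up to 190 mm. Once unlocked it slides, but a spring pulls it back with 3 to 4.5 N; it does not latch. A black lens ring 68 mm across hangs under the head, underside 104 mm above the bench.
- boom_grip (a point): Top centre of the orange grip post on the lens head: 18 x 18 mm square, sides along the stand's x and y, standing 42 mm above the black head block (162 to 204 mm above the bench). It is directly above the centre of the lens.
- pointer (a point): Lower tip of the yellow pointer rod that hangs from the lens head on the stand's -y side (60 mm from the boom's axis), 42 mm above the bench. In the stand's x it is level with boom_grip.
- mark (a point): Red scale mark: top of the red bar, 5 mm wide, that sticks out of the stage towards the ruler, 60 mm from the stage's centre on the stand's -y side, 34 mm above the bench; axes parallel to the stand's. At the start the pointer stands 125 to 165 mm short of it along the stand's x; pull until the two are level in that direction, within 5 mm.
- plaster_model: Bystander: stone dental model with pink gum, 62 x 50 x 34 mm. Origin at its underside.
- bur_block: Bystander: white block 50 x 70 x 20 mm full of upright burs, 48 mm high in all. Origin at its underside.
- pink_jar: Bystander: flat pink jar, 46 mm across, 27 mm high. Origin at its underside.
- resin_bottle: Bystander: amber bottle, 44 mm across, 100 mm high. Origin at its underside.
- wax_brush: Bystander: brush with a blue handle, 170 mm long, lying on the bench.
- mixing_cup: Bystander: open green cup, 60 mm across, 50 mm high. Origin at its underside.
There are look-alikes about, which are no part of the job. There is more than one size of the vise; the job needs the larger.

How it is judged (in metres and radians):
On the way, in this order (a step that is already met when the one before it is completed fails the run):
1. the vise jaw is opened (value of joint vise_jaw above 0.01 m), for 0.1 s.
2. the part stands released and upright in the middle of the stage (horizontal distance between part and stage below 0.015 m and z of part in the frame of stage between 0.015 and 0.025 m and angle between part's own z axis and vertical below 0.1 rad and linear speed of part below 0.02 m/s and contact force between the fingers and part below 0.05 N), for 0.2 s.
3. the lock button is pressed down (value of joint lock above 0.0055 m), for 0.1 s.
4. the boom is held with its pointer at the red mark (x of pointer in the frame of mark between -0.005 and 0.005 m and linear speed of lens_head below 0.01 m/s and contact force between the fingers and lens_head above 1 N), for 0.2 s.
At the end, for the whole second after the job is handed in: The gripper holds the boom (fingers press on it with over 1 N), pointer within 5 mm of the red mark along the boom and still, the lock button down; the part stands upright on the stage, its centre within 15 mm of the stage's, untouched and at rest (all of step 2 and all of step 4 and value of joint lock above 0.0055 m); the arm keeps its last pose, push and grip.
It fails at once if a bystander is moved more than 25 mm or knocked over (distance of any of plaster_model, bur_block, pink_jar, resin_bottle, wax_brush, mixing_cup from where it was at the start of the episode above 0.025 m or angle between any of plaster_model, bur_block, pink_jar, resin_bottle, mixing_cup's own z axis and vertical above 0.5 rad).
It also fails if it takes over 58 s, if anything falls off the work surface, if the arm or the gripper's body presses on something with over 40 N, if the wrist force passes 120 N, or if a joint passes its speed limit or range.

ROBOT

A 6-joint arm with a two-finger parallel gripper is mounted at the origin on the work surface. World frame = base frame: x ahead of the robot, y to its left, z up, the work surface at z = 0. Lengths are in m, angles in degrees, forces in N, time in s.
With the tool pointing down it reaches from about 0.35 to 0.875 m from the base axis. Payload 4.2 kg.
Tool frame: the origin (TCP) lies midway between the tips of the shut fingers; the grasp point (between the pads) lies 19 mm behind it (r.pinch_z is the distance from the TCP to the grasp point, in m); z points along the fingers, y is the line along which they close (so a half turn about z gives the same grasp; the last joint's range is limited). The gripper opens to 87 mm and grips with 3 to 60 N. Pads are 19 mm wide; open, the fingers measure 117 mm over their backs; the gripper's body (75 mm by 190 mm) begins 51 mm behind the grasp point.
Start: joints at [-50.558, 22.042, 0.453, 0, -68.411, -14.817], TCP at [0.26, -0.568, 0.223] pointing down, gripper open.
Joint ranges: [-179.83, 179.83], [-69.29, 118.12], [-61.27, 80.66], [-181.25, 117.63], [-171.15, -9.14], [-177.46, 177.46]. Speed limits (degrees/s): [159.86, 159.86, 180, 180, 180, 180].

INTERFACE

Orientations are given as a 3x3 rotation matrix whose columns are the frame's x, y, z axes.
In Python, from station import r, imaging, models gives the robot as it stands. The module is installed in compiled form; this text tells all that it offers.
- The arm moves only by the tool apply_moves, never from a script. Its argument "moves" is a list of rows, each a list of 2 entries, a list of its own where there are three numbers: the shift along the tool's x, y, z in m, then the turn about the tool's z in degrees. A call has 1 to 5 rows; each row shifts and turns the commanded pose from where the row before left it, along the tool's axes as they then stand; what a row does not reach is not made up. A row lasts 1/12 s, in which the tool goes at most 41.7 mm and 7.16 degrees, less where a joint would pass 70% of its speed; a pose out of reach is approached as far as the arm can. A call is refused whole if a number of a shift passes 0.0417 or a number of a turn 7.16, either way. A call with a gripper value outside its range is refused whole. "hand" is the finger opening in m, from 0 to 0.087, set as the call begins (left out, the last holds). The fingers move at their own pace and stop on an object; the grip force is fixed at half the most. Time passes only in rows, so rows that do not move let the fingers close. It gives the time, the measured TCP pose, the force, the opening and the grip force at its end, in the units of the state.
- r.sense(): the state, without advancing time (a new reading comes with each control period).
- imaging.capture(name): name is "scene" or "top"; returns a dict with "frame" (400x640x3 uint8, blue, green, red), "intrinsics" (3x3 intrinsics, pixels), "eye" and "orientation" of the camera in the world. Camera axes: x right, y down, z forward; pixel columns grow to the right and rows downward; lengths in m; the calibration is good to about 2 mm. A picture is of the moment at which its call begins. There is no depth.
- r.finish_job(): hands the job in; it is judged then, once.
Trained networks look in a picture, given as the dict that the camera call returned (one of the last four; its "shot" number tells which), for a name from the list of things; names that differ only in an ending like _2 or _b are one class to them, and where a whole thing is asked for, a point or a joint stands for the part that bears it (a point fixed in the world has none). Each returns a list of dicts, best first, with "confidence" (0 to 1); they miss things now and then, are a little off and sometimes report something else, mostly with a low value. They report only what shows in the picture. A call takes as long as a camera call. They do not tell look-alikes from the thing itself.
- models.cut_out(picture, target): "region" (400x640 bool, what is visible of it) and "extent" ([left, top, width, height] as shares, 0 to 1, of the picture: columns of its width, rows of its height, round what is visible of it).
- models.place_of(picture, target): "at" ([column, row] as shares, 0 to 1, of the picture: columns of its width, rows of its height: a listed point, or the origin of a listed thing).
The state is a dict: "time_s": time; "joints": joint angles; "joint_velocities": joint speeds; "effort": joint torques, N m; "tcp_pos": TCP position; "ee_rot": TCP orientation; "wrist_force": force on the tool from outside, world axes, zero at the start; "moment": the same for the moment, N m; "gripper_width": opening from 0.0 (shut) to 1.0 (fully open); "gripper_force": force on a finger pad.
Only numpy, scipy, OpenCV 4.12 (cv2) and the standard library are available. Lean on these libraries where they do the work, as an engineer would, in place of code of your own. Each camera call takes 0.05 s, during which the arm holds its last target. There are 200 camera calls.

## Working session

There is one attempt and no reset: what is moved stays moved. The work goes in short steps, Python scripts to look and compute and a tool call to move; the robot and the scene stay as the last step left them, time stands still between calls to the robot, and variables do not carry over. Pictures are saved under pics/ and viewed, at most 13 in all, crops included, and the job is handed in when it is done.

Besides the shell and the picture viewer there is one more tool, called after "Call:" in YAML: its name, and indented under it one key for each argument. apply_moves: Moves the arm, as the interface text tells. Its arguments: {"type":"object","properties":{"moves":{"type":"array"},"hand":{"type":"number"}},"required":["moves"]}

```bash
mkdir -p pics; cat > h.py <<'E'
import numpy as np, cv2
from station import r, imaging, models
def ray(p,uv):
    K=np.array(p["intrinsics"]);R=np.array(p["orientation"]);
    d=R@np.linalg.solve(K,[uv[0],uv[1],1.0]);return np.array(p["eye"]),d
def at_z(p,uv,z):
    e,d=ray(p,uv);return e+d*(z-e[2])/d[2]
def proj(p,X):
    K=np.array(p["intrinsics"]);R=np.array(p["orientation"]);
    c=R.T@(np.array(X)-np.array(p["eye"]));q=K@c;return q[:2]/q[2]
E
python3 - <<'E'
from h import *
print(r.sense())
for n in("scene","top"):
    p=imaging.capture(n);cv2.imwrite(f"pics/{n}0.png",p["frame"])
    print(n,np.round(p["eye"],3),np.round(p["orientation"],3).tolist(),np.array(p["intrinsics"]).tolist())
    for t,z in [("jaw_grip",.094),("vise",0),("part",.03),("stage",.01),("stand",0),("lock_top",.182),("boom_grip",.204),("pointer",.042),("mark",.034),("plaster_model",0),("bur_block",0),("pink_jar",0),("resin_bottle",0),("wax_brush",0),("mixing_cup",0)]:
        for o in models.place_of(p,t)[:4]:
            uv=np.array(o["at"])*[640,400]
            print(t,round(o["confidence"],2),uv.round(1),at_z(p,uv,z).round(4))
E
```

```text
{'time_s': 0.0, 'joints': array([-5.05543486e+01,  2.20921669e+01,  3.78144717e-01, -2.51745530e-02,
       -6.84096751e+01, -1.48153236e+01]), 'joint_velocities': array([ 0.09014048, -0.00162755,  0.05913416,  0.02587054,  0.21191763,
        0.01596846]), 'effort': array([-3.49155134e-04, -3.90660989e+01,  1.87403870e+01,  4.22002047e+00,
        1.09628981e-02, -1.54421668e-04]), 'tcp_pos': array([ 0.26021491, -0.5675961 ,  0.22144349]), 'ee_rot': array([[-9.09083106e-01, -4.16613480e-01, -1.05614764e-03],
       [-4.16614789e-01,  9.09081078e-01,  1.92672616e-03],
       [ 1.57423746e-04,  2.19156093e-03, -9.99997586e-01]]), 'wrist_force': array([-0.36900921, -0.83172685, -0.21419312]), 'moment': array([-0.04799279,  0.0393553 , -0.01716832]), 'gripper_force': 0.0, 'gripper_width': 0.9967751669796561}
scene [1.018 0.916 1.01 ] [[-0.89, 0.279, -0.361], [0.456, 0.58, -0.675], [0.021, -0.765, -0.643]] [[416.71169777803874, 0.0, 320.67217633969676], [0.0, 416.71169777803874, 198.32224364086986], [0.0, 0.0, 1.0]]
jaw_grip 0.97 [391.2 272.9] [0.4745 0.3335 0.094 ]
jaw_grip 0.75 [468.9 
[... 1623 characters left out ...]
0.01  ]
stand 0.8 [435.4 189.7] [ 0.5816 -0.314   0.    ]
stand 0.41 [346.6 164.6] [ 0.6657 -0.0538  0.    ]
lock_top 0.67 [447.6 176.5] [ 0.5781 -0.2907  0.182 ]
boom_grip 0.87 [406.2 174.5] [ 0.5805 -0.1836  0.204 ]
boom_grip 0.3 [350.9 187.6] [ 0.552  -0.0487  0.204 ]
boom_grip 0.21 [383.  131.2] [ 0.6921 -0.1336  0.204 ]
pointer 0.9 [392.8 165.6] [ 0.6474 -0.1841  0.042 ]
mark 0.56 [349.6 164.3] [ 0.6569 -0.0604  0.034 ]
plaster_model 0.62 [291.8 250.7] [0.4141 0.1137 0.    ]
bur_block 0.68 [290.1 126.8] [0.7902 0.1148 0.    ]
pink_jar 0.64 [275.2 150.1] [0.7172 0.1607 0.    ]
resin_bottle 0.54 [384.  129.3] [ 0.774  -0.1722  0.    ]
wax_brush 0.96 [380.4 266.2] [ 0.3632 -0.139   0.    ]
```

View pics/scene0.png

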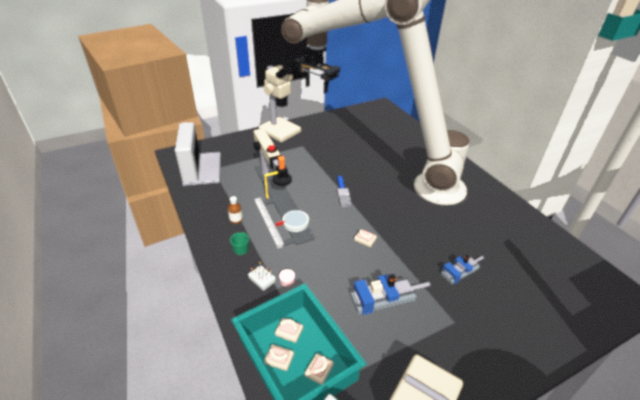

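View pics/top0.png

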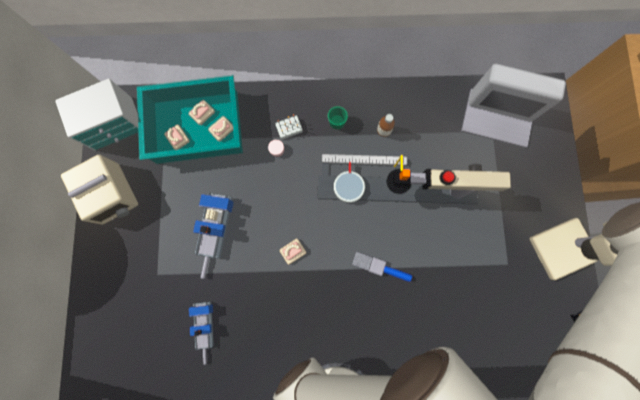

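Two vises show. In the top view one is at about (212,220) and one at (202,325); in the scene view they are at (385,290) and (462,267). The first is clearly larger and holds an ivory block. The stand is at (450,180), the stage at (349,187), and the lens post at (405,174). I'll confirm with one enlarged crop.

```bash
python3 - <<'E'
import cv2,numpy as np
t=cv2.imread("pics/top0.png");s=cv2.imread("pics/scene0.png")
f=lambda i,x,y,w,h:cv2.resize(i[y:y+h,x:x+w],(400,300),interpolation=cv2.INTER_CUBIC)
a=np.vstack([np.hstack([f(t,165,185,100,75),f(s,340,250,100,75)]),np.hstack([f(t,325,135,140,105),f(s,220,130,120,90)])])
cv2.imwrite("pics/crop1.png",a)
E
```

```text
(no output)
```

View pics/crop1.png

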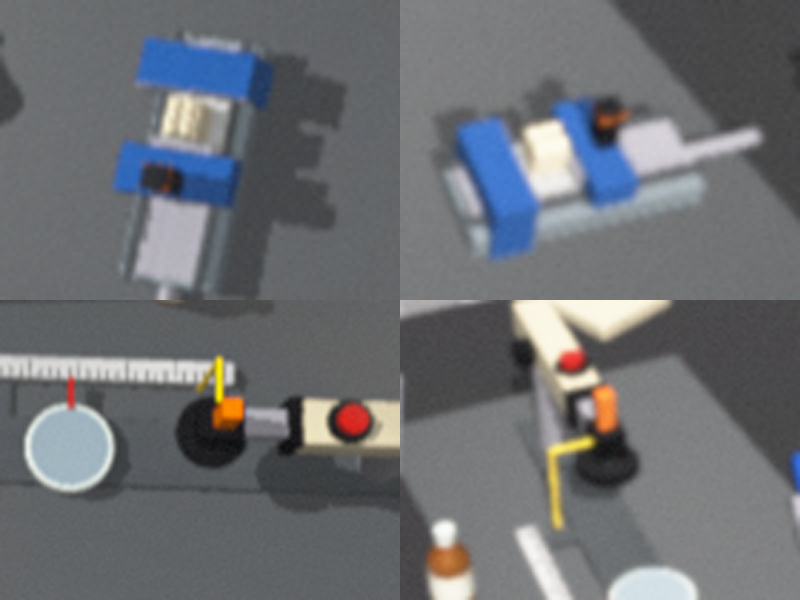

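The upper crops show the larger vise: fixed jaw at the top, post on the lower moving jaw, and the ivory block between them. It measures about 80 mm across the jaws. The lower crops show the stage with its red bar, the orange post, the red button and the yellow pointer. Next I'll fit silhouettes in both cameras.

```bash
cat > fit.py <<'E'
from h import *
from scipy.optimize import minimize
def box(cx,cy,yaw,x0,x1,y0,y1,z0,z1):
    c,s=np.cos(yaw),np.sin(yaw)
    return np.array([[cx+c*x-s*y,cy+s*x+c*y,z] for x in(x0,x1) for y in(y0,y1) for z in(z0,z1)])
def cyl(cx,cy,rad,z0,z1):
    a=np.linspace(0,2*np.pi,40)
    return np.array([[cx+rad*np.cos(t),cy+rad*np.sin(t),z] for t in a for z in(z0,z1)])
def render(p,sols,S=4):
    m=np.zeros((400*S,640*S),np.uint8)
    for P in sols:
        uv=np.array([proj(p,X) for X in P]);h=cv2.convexHull(((uv+.5)*S).astype(np.float32))
        cv2.fillConvexPoly(m,h.round().astype(int),255)
    return cv2.resize(m,(640,400),interpolation=cv2.INTER_AREA)/255.
def fit(pics,masks,model,x0,step):
    def cost(q):
        return sum(np.abs(render(p,model(q))-m).sum() for p,m in zip(pics,masks))
    sim=np.vstack([x0]+[np.array(x0)+np.eye(len(x0))[i]*step[i] for i in range(len(x0))])
    o=minimize(cost,x0,method="Nelder-Mead",options=dict(initial_simplex=sim,xatol=2e-4,fatol=.05,maxiter=150))
    return o.x,o.fun,sum(m.sum() for m in masks)
def hsv(p):return cv2.cvtColor(p["frame"],cv2.COLOR_BGR2HSV)
def cmask(p,lo,hi,near,rad):
    m=cv2.inRange(hsv(p),np.array(lo),np.array(hi))>0
    v,u=np.mgrid[:400,:640];c=proj(p,near)
    return (m&(np.hypot(u-c[0],v-c[1])<rad)).astype(float)
E
cat > m1.py <<'E'
from fit import *
P=[imaging.capture(n) for n in("scene","top")]
M=[cmask(p,(100,120,50),(125,255,255),(.51,.335,.04),55) for p in P]
def vm(q):return [box(*q,20.5e-3,53.5e-3,-.04,.04,.01,.055),box(*q,-.055,-.0205,-.04,.04,.03,.055)]
x,f,n=fit(P,M,vm,[.512,.335,np.radians(-10)],[.01,.01,.15]);print("vise",x.round(4),np.degrees(x[2]),f,n)
M=[cmask(p,(5,150,120),(18,255,255),(.581,-.19,.18),16) for p in P];print([m.sum() for m in M])
x,f,n=fit(P,M,lambda q:[box(q[0],q[1],np.radians(85),-.009,.009,-.009,.009,.162,.204)],[.581,-.19],[.01,.01]);print("post",x.round(4),f,n)
M=[np.maximum(cmask(p,(0,150,100),(4,255,255),(.573,-.3,.175),16),cmask(p,(174,150,100),(180,255,255),(.573,-.3,.175),16)) for p in P];print([m.sum() for m in M])
x,f,n=fit(P,M,lambda q:[cyl(*q,.013,.17,.182)],[.573,-.3],[.01,.01]);print("button",x.round(4),f,n)
M=[cmask(p,(0,0,130),(180,90,255),(.597,-.057,.025),19 if i==0 else 20) for i,p in enumerate(P)]
M=[cv2.morphologyEx(m,cv2.MORPH_OPEN,np.ones((7,7))) for m in M]
x,f,n=fit(P,M,lambda q:[cyl(*q,.045,.012,.03)],[.597,-.057],[.01,.01]);print("stage",x.round(4),f,n)
for t,z in [("pointer",.042),("mark",.034),("jaw_grip",.094)]:
    A=[];b=[]
    for p in P:
        o=models.place_of(p,t); o=[k for k in o if np.linalg.norm(at_z(p,np.array(k["at"])*[640,400],z)[:2]-[.62,.0])<.45][:2]
        if t=="jaw_grip":o=[k for k in o if at_z(p,np.array(k["at"])*[640,400],z)[0]>.35]
        print(t,[at_z(p,np.array(k["at"])*[640,400],z).round(4) for k in o])
E
python3 m1.py
```

```text
vise [ 0.5182  0.334  -0.1921] -11.008280139847528 533.0549019607843 1265.0
[np.float64(73.0), np.float64(86.0)]
post [ 0.5886 -0.1841] 46.13725490196079 159.0
[np.float64(30.0), np.float64(99.0)]
button [ 0.5804 -0.2938] 29.517647058823528 129.0
stage [ 0.5946 -0.0553] 295.94117647058823 1498.0
pointer [array([ 0.6413, -0.1889,  0.042 ])]
pointer [array([ 0.6409, -0.1823,  0.042 ]), array([ 0.3603, -0.1327,  0.042 ])]
mark []
mark [array([ 0.6551, -0.0521,  0.034 ])]
jaw_grip [array([0.4793, 0.3329, 0.094 ])]
jaw_grip [array([0.4766, 0.336 , 0.094 ]), array([0.4989, 0.3145, 0.094 ])]
```

```bash
cat > m2.py <<'E'
from fit import *
P=[imaging.capture(n) for n in("scene","top")]
M=[cmask(p,(100,110,40),(125,255,255),(.51,.335,.04),50) for p in P]
def vm(q):return [box(*q,20.5e-3,53.5e-3,-.04,.04,.01,.055),box(*q,-.055,-.0205,-.04,.04,.03,.055)]
q=[.5182,.334,-.192]
S=[cmask(p,(10,20,140),(35,120,255),(.57,-.36,.15),75) for p in P]
S=[cv2.morphologyEx(m,cv2.MORPH_OPEN,np.ones((3,3))) for m in S]
out=[]
for p,m,s,(x,y,w,h),(x2,y2) in zip(P,M,S,[(340,250,100,75),(165,185,100,75)],[(230,110),(415,145)]):
    for mm,mod,(X,Y) in [(m,vm(q),(x,y)),(s,[box(.571,-.314,np.radians(86.6),-.14,.07,-.021,.021,.124,.166)],(x2,y2))]:
        im=cv2.resize(p["frame"],None,fx=4,fy=4,interpolation=cv2.INTER_CUBIC)
        for P3 in mod:
            h3=cv2.convexHull(np.array([(proj(p,k)+.5)*4 for k in P3],np.float32)).astype(int);cv2.polylines(im,[h3],True,(0,255,0),1)
        c,_=cv2.findContours(cv2.resize(mm,None,fx=4,fy=4,interpolation=cv2.INTER_NEAREST).astype(np.uint8),0,2);cv2.drawContours(im,c,-1,(0,255,255),1)
        out.append(im[Y*4:Y*4+300,X*4:X*4+400])
cv2.imwrite("pics/ov1.png",np.vstack([np.hstack(out[:2]),np.hstack(out[2:])]))
E
python3 m2.py
```

```text
(no output)
```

View pics/ov1.png

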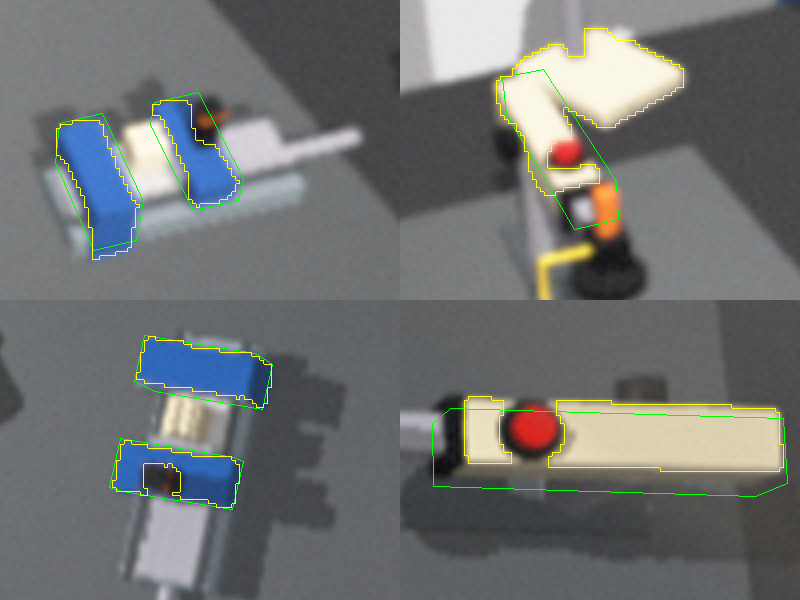

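The vise outline fits to about 2 mm, and the stand fits with yaw near 86.5° and its origin near (.579,-.314). I'll refine the vise and the ivory block, then start moving with the first turn.

```bash
cat > m3.py <<'E'
from fit import *
import fit as F
P=[imaging.capture(n) for n in("scene","top")]
M=[cmask(p,(100,110,40),(125,255,255),(.51,.335,.04),50) for p in P]
def vm(q):return [box(*q[:3],20.5e-3,53.5e-3,-.04,.04,.006,.055),box(*q[:3],-.055,-.0205,-.04,.04,.03,.055)]
def cost(q):
    c=0
    for p,m in zip(P,M):
        w=1-render(p,[box(*q[:3],-.055,-.015,-.016,.016,.055,.098)]);c+=(w*np.abs(render(p,vm(q))-m)).sum()
    return c
for y0 in(-6,-11):
    o=minimize(cost,[.5182,.334,np.radians(y0)],method="Nelder-Mead",options=dict(initial_simplex=[[.518,.334,np.radians(y0)],[.526,.334,np.radians(y0)],[.518,.342,np.radians(y0)],[.518,.334,np.radians(y0-4)]],xatol=2e-4,fatol=.1))
    print("vise",o.x.round(4),np.degrees(o.x[2]).round(2),o.fun)
yaw=o.x[2]
M=[cmask(p,(10,25,150),(35,140,255),(*o.x[:2],.06),14) for p in P];print([m.sum() for m in M])
print("block",fit(P,M,lambda q:[box(*q,yaw,-.013,.013,-.012,.012,.04,.073)],o.x[:2],[.008,.008]))
E
python3 m3.py
cat > to.py <<'E'
import sys;from h import *
a=[float(v) for v in sys.argv[1:]];s=r.sense();R=np.array(s["ee_rot"]);d=np.array(a[:3])-s["tcp_pos"]
t=R.T@d;y=np.degrees(np.arctan2(R[1,1],R[0,1]))
print("tcp",s["tcp_pos"].round(4),"t",round(s["time_s"],2),"tool shift",t.round(4),"yawY",y.round(2),"j",s["joints"].round(1),"F",s["wrist_force"].round(1),"w",round(s["gripper_width"]*87,1))
E
```

```text
vise [ 0.5191  0.3336 -0.2048] -11.74 325.2184390618993
vise [ 0.5192  0.3337 -0.2007] -11.5 323.24227604767395
[np.float64(70.0), np.float64(95.0)]
block (array([0.5189363 , 0.33127678]), np.float64(126.01960784313725), np.float64(165.0))
```

Call:
apply_moves:
  moves:
    - [[0,0,-0.01],7.12]
    - [[0,0,-0.01],7.12]
    - [[0,0,-0.01],7.12]
    - [[0,0,-0.01],7.12]
    - [[0,0,-0.01],7.12]
  hand: 0.06

```text
time_s: 2.62
tcp_pos: [0.2604, -0.5681, 0.273]
ee_rot: [[-0.981, 0.196, -0.0], [0.196, 0.981, 0.0], [0.0, 0.0, -1.0]]
wrist_force: [0.0, -0.0, -1.0]
gripper_width: 0.732
gripper_force: 0.0
```

Call:
apply_moves:
  moves:
    - [[-0.0015,0.037,0],0]
    - [[-0.0015,0.039,0],0]
    - [[-0.0015,0.039,0],0]
    - [[-0.0015,0.039,0],0]
    - [[-0.0015,0.039,0],0]

```text
time_s: 3.03
tcp_pos: [0.3045, -0.3785, 0.2725]
ee_rot: [[-0.982, 0.191, 0.0], [0.191, 0.982, -0.0], [-0.0, -0.0, -1.0]]
wrist_force: [1.7, -0.2, 0.9]
gripper_width: 0.689
gripper_force: 0.0
```

Call:
apply_moves:
  moves:
    - [[-0.0015,0.039,0],0]
    - [[-0.0015,0.039,0],0]
    - [[-0.0015,0.039,0],0]
    - [[-0.0015,0.039,0],0]
    - [[-0.0015,0.039,0],0]

```text
time_s: 3.45
tcp_pos: [0.3489, -0.1884, 0.2729]
ee_rot: [[-0.982, 0.191, 0.001], [0.191, 0.982, -0.0], [-0.001, 0.0, -1.0]]
wrist_force: [0.8, 0.2, 0.2]
gripper_width: 0.689
gripper_force: 0.0
```

Call:
apply_moves:
  moves:
    - [[-0.0015,0.039,0],0]
    - [[-0.0015,0.039,0],0]
    - [[-0.0015,0.039,0],0]
    - [[-0.0015,0.039,0],0]
    - [[-0.0015,0.039,0],0]

```text
time_s: 3.87
tcp_pos: [0.3934, 0.0019, 0.2731]
ee_rot: [[-0.982, 0.19, 0.002], [0.19, 0.982, 0.001], [-0.001, 0.001, -1.0]]
wrist_force: [2.0, 0.1, -0.4]
gripper_width: 0.689
gripper_force: 0.0
```

Call:
apply_moves:
  moves:
    - [[-0.0015,0.039,0],0]
    - [[-0.0015,0.039,0],0]
    - [[-0.0015,0.039,0],0]
    - [[-0.0015,0.039,0],0]
    - [[-0.0015,0.039,0.01],0]

```text
time_s: 4.28
tcp_pos: [0.439, 0.1926, 0.2646]
ee_rot: [[-0.982, 0.189, 0.004], [0.189, 0.982, 0.003], [-0.004, 0.004, -1.0]]
wrist_force: [1.3, -1.4, 1.4]
gripper_width: 0.686
gripper_force: 0.0
```

Call:
apply_moves:
  moves:
    - [[-0.0015,0.039,0.015],0]
    - [[-0.0015,0.039,0.015],0]
    - [[-0.0015,0.037,0.015],0]
    - [[0,0.02,0.02],0]
    - [[0,0,0],0]

```text
time_s: 4.7
tcp_pos: [0.467, 0.3238, 0.1926]
ee_rot: [[-0.982, 0.188, -0.005], [0.188, 0.982, -0.004], [0.004, -0.005, -1.0]]
wrist_force: [0.4, -0.2, 0.2]
gripper_width: 0.689
gripper_force: 0.0
```

```bash
python3 to.py .4794 .3388 .067; python3 - <<'E'
from fit import *
P=[imaging.capture(n) for n in("scene","top")]
for p in P:
    print([(at_z(p,np.array(k["at"])*[640,400],.094).round(4),round(k["confidence"],2)) for k in models.place_of(p,"jaw_grip")[:3]])
    m=cmask(p,(3,110,60),(20,255,200),(.4794,.3388,.085),12);v,u=np.nonzero(m);print("orange band",m.sum(),u.mean(),v.mean(),at_z(p,(u.mean(),v.mean()),.083))
E
```

```text
tcp [0.467  0.3238 0.1926] t 4.7 tool shift [-0.0099  0.0178  0.1255] yawY 79.16 j [ 5.100e+01  1.810e+01 -1.000e+01 -1.000e-01 -6.230e+01 -1.518e+02] F [ 0.4 -0.2  0.2] w 60.0
[(array([0.2237, 0.3802, 0.094 ]), 0.77), (array([0.4832, 0.3417, 0.094 ]), 0.69)]
orange band 24.0 391.9166666666667 279.4166666666667 [0.47955007 0.34706724 0.083     ]
[(array([0.2127, 0.3533, 0.094 ]), 0.52)]
orange band 0.0 nan nan [nan nan nan]<stdin>:5: RuntimeWarning: Mean of empty slice.
  ret = ret.dtype.type(ret / rcount)
```

Call:
apply_moves:
  moves:
    - [[-0.005,0.01,0.03],0.7]
    - [[-0.005,0.009,0.03],0]
    - [[0,0,0.025],0]
    - [[0,0,0.015],0]
    - [[0,0,0],0]

```text
time_s: 5.32
tcp_pos: [0.4804, 0.3356, 0.0954]
ee_rot: [[-0.979, 0.204, -0.004], [0.204, 0.979, -0.004], [0.003, -0.004, -1.0]]
wrist_force: [0.1, -0.7, 0.1]
gripper_width: 0.687
gripper_force: 0.0
```

```bash
python3 to.py .481 .3405 .067; python3 - <<'E'
from fit import *
P=[imaging.capture(n) for n in("scene","top")]
o=[cv2.resize(p["frame"][y:y+75,x:x+100],(400,300),interpolation=cv2.INTER_CUBIC) for p,x,y in zip(P,(340,165),(230,185))]
cv2.imwrite("pics/j1.png",np.hstack(o))
E
```

```text
tcp [0.4804 0.3356 0.0954] t 5.32 tool shift [0.0003 0.005  0.0284] yawY 78.22 j [ 5.070e+01  2.530e+01 -1.440e+01 -1.000e-01 -5.060e+01 -1.525e+02] F [ 0.1 -0.7  0.1] w 59.8
```

View pics/j1.png

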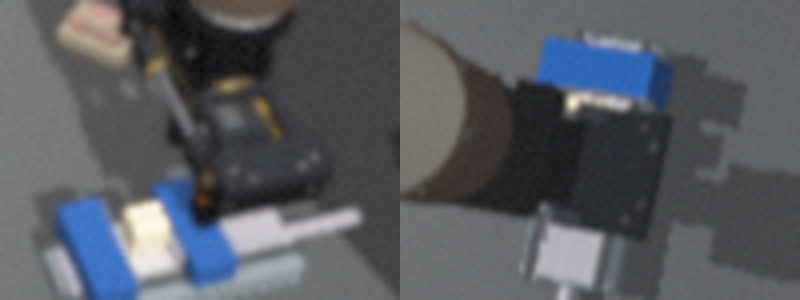

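The gripper is over the moving jaw. The post, with its orange band, shows at the near side at about (200,195) in the left crop. I'll lower and close on it.

Call:
apply_moves:
  moves:
    - [[0,0.005,0.015],0]
    - [[0,0,0.013],0]
    - [[0,0,0],0]
    - [[0,0,0],0]
    - [[0,0,0],0]

```text
time_s: 5.83
tcp_pos: [0.4836, 0.3436, 0.0718]
ee_rot: [[-0.979, 0.202, 0.003], [0.202, 0.979, 0.002], [-0.002, 0.003, -1.0]]
wrist_force: [-0.2, -1.2, 0.3]
gripper_width: 0.689
gripper_force: 0.0
```

Call:
apply_moves:
  moves:
    - [[0,0,0],0]
    - [[0,0,0],0]
    - [[0,0,0],0]
    - [[0,0,0],0]
    - [[0,0,0],0]
  hand: 0.0

```text
time_s: 6.25
tcp_pos: [0.4826, 0.343, 0.0698]
ee_rot: [[-0.979, 0.202, 0.0], [0.202, 0.979, 0.0], [-0.0, 0.0, -1.0]]
wrist_force: [0.6, 0.8, 0.3]
gripper_width: 0.398
gripper_force: 0.0
```

```bash
python3 to.py .481 .3405 .067
```

```text
tcp [0.4826 0.343  0.0698] t 6.25 tool shift [ 0.0011 -0.0027  0.0028] yawY 78.33 j [  51.1   27.4  -15.3   -0.   -47.3 -152.7] F [0.6 0.8 0.3] w 34.6
```

Call:
apply_moves:
  moves:
    - [[0,0,0],0]
    - [[0,0,0],0]
    - [[0,0,0],0]
    - [[0,0,0],0]
    - [[0,0,0],0]

```text
time_s: 6.67
tcp_pos: [0.4821, 0.3414, 0.0695]
ee_rot: [[-0.979, 0.202, -0.002], [0.202, 0.979, -0.003], [0.001, -0.003, -1.0]]
wrist_force: [1.0, -5.1, 2.6]
gripper_width: 0.206
gripper_force: 30.0
```

Call:
apply_moves:
  moves:
    - [[0.004,0,0],0]
    - [[0.006,0,0],0]
    - [[0.006,0,0],0]
    - [[0.006,0,0],0]
    - [[0.008,0,0],0]

```text
time_s: 7.08
tcp_pos: [0.4533, 0.3468, 0.0695]
ee_rot: [[-0.979, 0.202, -0.001], [0.202, 0.979, -0.004], [0.0, -0.004, -1.0]]
wrist_force: [2.6, -8.1, 3.3]
gripper_width: 0.204
gripper_force: 30.0
```

Call:
apply_moves:
  moves:
    - [[0.002,0,0],0]
    - [[0,0,0],0]
    - [[0,0,0],0]
    - [[0,0,0],0]
    - [[0,0,0],0]

```text
time_s: 7.5
tcp_pos: [0.4502, 0.3473, 0.0695]
ee_rot: [[-0.979, 0.202, -0.003], [0.202, 0.979, -0.004], [0.002, -0.005, -1.0]]
wrist_force: [-1.3, -6.3, 5.3]
gripper_width: 0.203
gripper_force: 30.0
```

Call:
apply_moves:
  moves:
    - [[0,0,0],0]
    - [[0,0,0],0]
    - [[0,0,0],0]
    - [[0,0,-0.01],0]
    - [[0,0,-0.03],0]
  hand: 0.05

```text
time_s: 7.92
tcp_pos: [0.4494, 0.3479, 0.1065]
ee_rot: [[-0.979, 0.203, -0.006], [0.203, 0.979, -0.006], [0.005, -0.007, -1.0]]
wrist_force: [0.7, 0.2, 0.3]
gripper_width: 0.498
gripper_force: 0.0
```

Call:
apply_moves:
  moves:
    - [[0,0,-0.025],0]
    - [[-0.03,0,0],0]
    - [[-0.03,0,0],0]
    - [[-0.01,0,0],0]
    - [[0,0,0],0]

```text
time_s: 8.33
tcp_pos: [0.522, 0.3353, 0.1351]
ee_rot: [[-0.979, 0.205, 0.002], [0.205, 0.979, 0.002], [-0.001, 0.002, -1.0]]
wrist_force: [-0.4, 0.3, 0.7]
gripper_width: 0.571
gripper_force: 0.0
```

Call:
apply_moves:
  moves:
    - [[0,0,0.015],0]
    - [[0,0,0],0]
    - [[0,0,0],0]

```text
time_s: 8.58
tcp_pos: [0.5188, 0.335, 0.1191]
ee_rot: [[-0.979, 0.202, -0.002], [0.202, 0.979, -0.001], [0.001, -0.002, -1.0]]
wrist_force: [-0.1, 0.3, -0.6]
gripper_width: 0.575
gripper_force: 0.0
```

```bash
python3 to.py .5192 .3337 .047; python3 - <<'E'
from fit import *
P=[imaging.capture(n) for n in("scene","top")]
o=[cv2.resize(p["frame"][y:y+75,x:x+100],(400,300),interpolation=cv2.INTER_CUBIC) for p,x,y in zip(P,(330,165),(240,185))]
cv2.imwrite("pics/j2.png",np.hstack(o))
E
```

```text
tcp [0.5188 0.335  0.1191] t 8.58 tool shift [-0.0008 -0.0011  0.0721] yawY 78.35 j [  47.8   26.4   -8.5   -0.   -55.3 -149.5] F [-0.1  0.3 -0.6] w 50.0
```

View pics/j2.png

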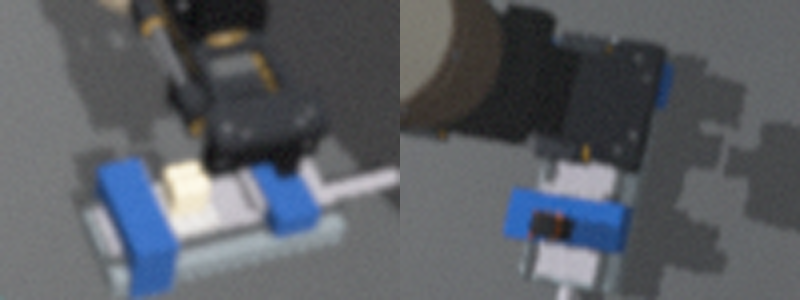

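The jaw is open, with the moving jaw now at about (565,225) in the right crop. The part still stands by the fixed jaw at (187,187). I'll descend and grip it.

Call:
apply_moves:
  moves:
    - [[-0.001,-0.001,0.025],0]
    - [[0,0,0.025],0]
    - [[0,0,0.015],0]
    - [[0,0,0.007],0]
    - [[0,0,0],0]

```text
time_s: 9.1
tcp_pos: [0.5198, 0.3337, 0.0465]
ee_rot: [[-0.979, 0.202, -0.002], [0.202, 0.979, -0.002], [0.001, -0.002, -1.0]]
wrist_force: [0.8, 0.1, -0.6]
gripper_width: 0.572
gripper_force: 0.0
```

Call:
apply_moves:
  moves:
    - [[0,0,0],0]
    - [[0,0,0],0]
    - [[0,0,0],0]
    - [[0,0,0],0]
    - [[0,0,0],0]
  hand: 0.0

```text
time_s: 9.52
tcp_pos: [0.5206, 0.3338, 0.0485]
ee_rot: [[-0.979, 0.202, 0.0], [0.202, 0.979, -0.0], [-0.0, -0.0, -1.0]]
wrist_force: [-0.2, -2.7, 2.0]
gripper_width: 0.285
gripper_force: 1.0
```

Call:
apply_moves:
  moves:
    - [[0,0,0],0]
    - [[0,0,0],0]
    - [[0,0,0],0]
    - [[0,0,0],0]
    - [[0,0,0],0]

```text
time_s: 9.93
tcp_pos: [0.5206, 0.3338, 0.0485]
ee_rot: [[-0.979, 0.202, 0.0], [0.202, 0.979, -0.0], [-0.0, -0.0, -1.0]]
wrist_force: [-2.0, -2.0, 6.2]
gripper_width: 0.272
gripper_force: 30.0
```

Call:
apply_moves:
  moves:
    - [[0,0,-0.005],0]
    - [[0,0,-0.015],0]
    - [[0,0,-0.03],0]
    - [[0,0,-0.03],0]
    - [[0,0,-0.03],0]

```text
time_s: 10.35
tcp_pos: [0.5203, 0.3341, 0.1582]
ee_rot: [[-0.979, 0.203, -0.001], [0.203, 0.979, -0.0], [0.001, -0.0, -1.0]]
wrist_force: [0.2, 0.6, -1.2]
gripper_width: 0.276
gripper_force: 30.0
```

```bash
python3 to.py .5946 -.0553 .159
```

```text
tcp [0.5203 0.3341 0.1582] t 10.35 tool shift [-0.1516 -0.3662 -0.0008] yawY 78.32 j [  47.7   24.3   -5.7   -0.   -60.1 -149.3] F [ 0.2  0.6 -1.2] w 24.0
```

Call:
apply_moves:
  moves:
    - [[-0.006,-0.015,0],0]
    - [[-0.0126,-0.03,0],0]
    - [[-0.0126,-0.0305,0],0]
    - [[-0.0126,-0.0305,0],0]
    - [[-0.0126,-0.0305,0],0]

```text
time_s: 10.77
tcp_pos: [0.5479, 0.1876, 0.157]
ee_rot: [[-0.979, 0.202, -0.0], [0.202, 0.979, 0.0], [0.001, 0.0, -1.0]]
wrist_force: [0.4, 1.0, -1.3]
gripper_width: 0.273
gripper_force: 30.0
```

Call:
apply_moves:
  moves:
    - [[-0.0126,-0.0305,0],0]
    - [[-0.0126,-0.0305,0],0]
    - [[-0.0126,-0.0305,0],0]
    - [[-0.0126,-0.0305,0],0]
    - [[-0.0126,-0.0305,0],0]

```text
time_s: 11.18
tcp_pos: [0.5789, 0.0253, 0.157]
ee_rot: [[-0.979, 0.202, -0.0], [0.202, 0.979, 0.0], [0.0, 0.0, -1.0]]
wrist_force: [1.3, 0.3, -0.7]
gripper_width: 0.273
gripper_force: 30.0
```

Call:
apply_moves:
  moves:
    - [[-0.0126,-0.0305,0],0]
    - [[-0.0126,-0.0305,0],0]
    - [[-0.0066,-0.0157,0],0]
    - [[0,0,0],-6.9]
    - [[0,0,0],-7]

```text
time_s: 11.6
tcp_pos: [0.5944, -0.0563, 0.1566]
ee_rot: [[-0.999, -0.041, -0.001], [-0.041, 0.999, 0.0], [0.001, 0.001, -1.0]]
wrist_force: [-0.3, -0.9, -1.8]
gripper_width: 0.275
gripper_force: 30.0
```

Call:
apply_moves:
  moves:
    - [[0,0,0],-7]
    - [[0,0,0],-7]
    - [[0,0,0],-7]
    - [[0,0,0],-7]
    - [[0,0,0],-7]

```text
time_s: 12.02
tcp_pos: [0.5944, -0.0547, 0.1568]
ee_rot: [[-0.793, -0.609, -0.001], [-0.609, 0.793, 0.001], [0.0, 0.001, -1.0]]
wrist_force: [0.4, -0.5, -1.2]
gripper_width: 0.275
gripper_force: 30.0
```

Call:
apply_moves:
  moves:
    - [[0,0,0],-7]
    - [[0,0,0],-7]
    - [[0,0,0],-7]
    - [[0,0,0],-7]
    - [[0,0,0],-7]

```text
time_s: 12.43
tcp_pos: [0.5944, -0.0547, 0.1568]
ee_rot: [[-0.3, -0.954, -0.001], [-0.954, 0.3, 0.001], [-0.0, 0.001, -1.0]]
wrist_force: [0.2, -0.0, -1.5]
gripper_width: 0.278
gripper_force: 30.0
```

Call:
apply_moves:
  moves:
    - [[0,0,0],-7]
    - [[0,0,0],-7]
    - [[0,0,0],0]
    - [[0,0,0],0]

```text
time_s: 12.77
tcp_pos: [0.5944, -0.0547, 0.157]
ee_rot: [[-0.069, -0.998, -0.001], [-0.998, 0.069, 0.0], [-0.0, 0.001, -1.0]]
wrist_force: [0.0, -0.2, -1.3]
gripper_width: 0.273
gripper_force: 30.0
```

```bash
python3 to.py .5946 -.0553 .05; python3 - <<'E'
from fit import *
P=[imaging.capture(n) for n in("scene","top")]
o=[cv2.resize(p["frame"][y:y+90,x:x+120],(400,300),interpolation=cv2.INTER_CUBIC) for p,x,y in zip(P,(240,300),(150,140))]
cv2.imwrite("pics/j3.png",np.hstack(o))
E
```

```text
tcp [ 0.5944 -0.0547  0.157 ] t 12.77 tool shift [ 0.0006 -0.0003  0.107 ] yawY 176.03 j [ 10.3  22.4  -9.   -0.  -58.7 -14.2] F [ 0.  -0.2 -1.3] w 23.8
```

View pics/j3.png

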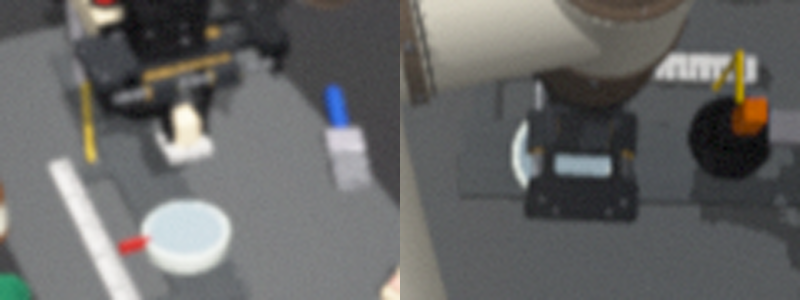

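The part hangs upright in the fingers at (185,135), over the stage at (187,235). The lens ring at (730,138) is clear. I'll lower it.

Call:
apply_moves:
  moves:
    - [[0,0,0.025],0]
    - [[0,0,0.03],0]
    - [[0,0,0.025],0]
    - [[0,0,0.016],0]
    - [[0,0,0],0]

```text
time_s: 13.28
tcp_pos: [0.5916, -0.055, 0.0575]
ee_rot: [[-0.068, -0.998, -0.009], [-0.998, 0.068, -0.0], [0.001, 0.009, -1.0]]
wrist_force: [-0.2, -0.6, -1.3]
gripper_width: 0.272
gripper_force: 30.0
```

Call:
apply_moves:
  moves:
    - [[0,0,0.005],0]
    - [[0,0,0.004],0]
    - [[0,0,0.002],0]
    - [[0,0,0],0]

```text
time_s: 13.62
tcp_pos: [0.595, -0.0546, 0.0512]
ee_rot: [[-0.066, -0.998, 0.001], [-0.998, 0.066, 0.0], [-0.0, -0.001, -1.0]]
wrist_force: [-0.6, -0.6, -1.3]
gripper_width: 0.275
gripper_force: 30.0
```

```bash
python3 to.py .5946 -.0553 .0485
```

```text
tcp [ 0.595  -0.0546  0.0512] t 13.62 tool shift [0.0007 0.0004 0.0027] yawY 176.21 j [ 10.3  29.2 -15.5  -0.  -45.3 -14.1] F [-0.6 -0.6 -1.3] w 23.9
```

Call:
apply_moves:
  moves:
    - [[0,0,0.0015],0]
    - [[0,0,0.001],0]
    - [[0,0,0.0005],0]
    - [[0,0,0],0]
    - [[0,0,0],0]

```text
time_s: 14.03
tcp_pos: [0.5951, -0.0546, 0.0485]
ee_rot: [[-0.066, -0.998, 0.001], [-0.998, 0.066, 0.0], [-0.0, -0.001, -1.0]]
wrist_force: [-0.8, 0.9, 3.8]
gripper_width: 0.277
gripper_force: 30.0
```

Contact is felt: the wrist's z force went from -1.3 to +3.8 N. I'll release and rise.

Call:
apply_moves:
  moves:
    - [[0,0,0],0]
    - [[0,0,0],0]
    - [[0,0,0],0]
    - [[0,0,0],0]
    - [[0,0,0],0]
  hand: 0.055

```text
time_s: 14.45
tcp_pos: [0.5946, -0.0547, 0.0475]
ee_rot: [[-0.066, -0.998, -0.0], [-0.998, 0.066, -0.0], [0.0, 0.0, -1.0]]
wrist_force: [-1.4, 0.6, -0.6]
gripper_width: 0.56
gripper_force: 0.0
```

Call:
apply_moves:
  moves:
    - [[0,0,0],0]
    - [[0,0,-0.01],0]
    - [[0,0,-0.02],0]
    - [[0,0,-0.035],0]
    - [[0,0,-0.04],0]

```text
time_s: 14.87
tcp_pos: [0.5932, -0.0549, 0.1525]
ee_rot: [[-0.066, -0.998, -0.005], [-0.998, 0.066, -0.001], [0.001, 0.005, -1.0]]
wrist_force: [2.0, -0.7, 0.5]
gripper_width: 0.634
gripper_force: 0.0
```

Call:
apply_moves:
  moves:
    - [[0,0,-0.04],0]
    - [[0,0,-0.03],0]
    - [[0,0,-0.01],0]
    - [[0,0,0],0]
  hand: 0.0

```text
time_s: 15.2
tcp_pos: [0.5964, -0.0547, 0.2374]
ee_rot: [[-0.066, -0.998, 0.009], [-0.998, 0.066, 0.001], [-0.001, -0.009, -1.0]]
wrist_force: [0.6, -0.5, -0.5]
gripper_width: 0.412
gripper_force: 0.0
```

```bash
python3 to.py .5804 -.2938 .2; python3 - <<'E'
from fit import *
P=[imaging.capture(n) for n in("scene","top")]
for p in P: print([(at_z(p,np.array(k["at"])*[640,400],.03).round(4),round(k["confidence"],2)) for k in models.place_of(p,"part")[:3]])
o=[cv2.resize(p["frame"][y:y+90,x:x+120],(400,300),interpolation=cv2.INTER_CUBIC) for p,x,y in zip(P,(240,300),(150,140))]
cv2.imwrite("pics/j4.png",np.hstack(o))
E
```

```text
tcp [ 0.5964 -0.0547  0.2374] t 15.2 tool shift [0.2397 0.0006 0.037 ] yawY 176.24 j [ 10.3  18.7  -2.5   0.  -68.4 -14. ] F [ 0.6 -0.5 -0.5] w 35.8
[(array([ 0.6095, -0.0575,  0.03  ]), 0.65), (array([ 0.375 , -0.1141,  0.03  ]), 0.49), (array([0.4338, 0.127 , 0.03  ]), 0.34)]
[(array([ 0.5911, -0.053 ,  0.03  ]), 0.35)]
```

View pics/j4.png

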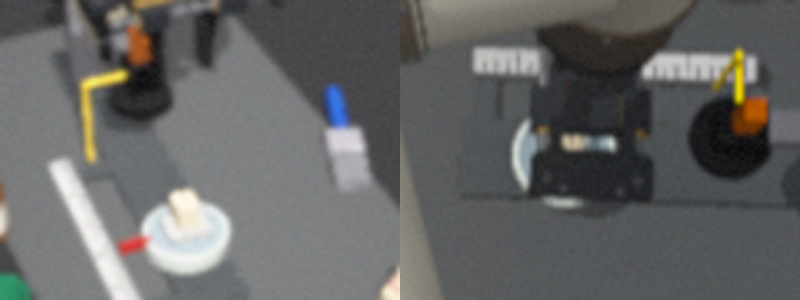

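The part stands upright in the middle of the stage at (187,215) in the left crop. Next I'll go over the lock button with shut fingers.

Call:
apply_moves:
  moves:
    - [[0.03,0,0],0]
    - [[0.04,0,0],0]
    - [[0.04,0,0],0]
    - [[0.04,0,0],0]
    - [[0.04,0,0],0]

```text
time_s: 15.82
tcp_pos: [0.581, -0.2456, 0.2303]
ee_rot: [[-0.065, -0.998, -0.004], [-0.998, 0.065, 0.001], [-0.001, 0.004, -1.0]]
wrist_force: [0.3, -0.1, -0.1]
gripper_width: 0.006
gripper_force: 0.0
```

Call:
apply_moves:
  moves:
    - [[0.035,0,0],0]
    - [[0.014,0,0.015],0]
    - [[0,0,0.01],0]
    - [[0,0,0],0]
    - [[0,0,0],0]

```text
time_s: 16.23
tcp_pos: [0.5781, -0.2924, 0.2054]
ee_rot: [[-0.065, -0.998, -0.005], [-0.998, 0.065, 0.001], [-0.001, 0.005, -1.0]]
wrist_force: [-0.3, -0.0, 0.6]
gripper_width: 0.005
gripper_force: 0.0
```

```bash
python3 to.py .5804 -.2938 .19; cat > m4.py <<'E'
from fit import *
P=[imaging.capture(n) for n in("scene","top")]
for p in P:
  for t,z,c in [("part",.03,(.595,-.055)),("lock_top",.182,(.58,-.294)),("pointer",.042,(.648,-.188)),("mark",.034,(.654,-.058)),("boom_grip",.204,(.5886,-.184))]:
    print(t,[(x[:2].round(4),k) for x,k in ((at_z(p,np.array(k["at"])*[640,400],z),round(k["confidence"],2)) for k in models.place_of(p,t)) if np.hypot(*(x[:2]-c))<.16])
M=[cmask(p,(5,150,120),(18,255,255),(.5886,-.184,.18),16) for p in P]
for k in ([0],[1],[0,1]):
    print("post",[m.sum() for m in M],fit([P[i] for i in k],[M[i] for i in k],lambda q:[box(q[0],q[1],np.radians(86.5),-.009,.009,-.009,.009,.162,.204)],[.5886,-.184],[.008,.008]))
M=[cmask(p,(0,0,130),(180,90,255),(.597,-.057,.025),19 if i==0 else 20) for i,p in enumerate(P)]
M=[cv2.morphologyEx(m,cv2.MORPH_OPEN,np.ones((7,7))) for m in M]
w=[cv2.dilate(1-m,np.ones((1,1))) for m in M]
for k in([0],[1]):
    print("stage",fit([P[i] for i in k],[M[i] for i in k],lambda q:[cyl(*q,.045,.012,.03)],[.595,-.055],[.008,.008]))
E
python3 m4.py
```

```text
tcp [ 0.5781 -0.2924  0.2054] t 16.23 tool shift [ 0.0012 -0.0025  0.0154] yawY 176.25 j [-12.6  25.1   2.7  -0.  -67.9   8.8] F [-0.3 -0.   0.6] w 0.4
part [(array([ 0.6016, -0.0725]), 0.59)]
lock_top [(array([ 0.5748, -0.2967]), 0.37)]
pointer [(array([ 0.6425, -0.1957]), 0.59)]
mark [(array([ 0.6545, -0.0516]), 0.89)]
boom_grip [(array([ 0.5822, -0.2015]), 0.77), (array([ 0.5825, -0.277 ]), 0.66)]
part [(array([ 0.588 , -0.0605]), 0.49)]
lock_top [(array([ 0.5802, -0.2883]), 0.55)]
pointer []
mark [(array([ 0.6582, -0.0511]), 0.93)]
boom_grip []
post [np.float64(74.0), np.float64(0.0)] (array([ 0.58969527, -0.18195972]), np.float64(16.32156862745098), np.float64(74.0))
post [np.float64(74.0), np.float64(0.0)] (array([ 0.5874125, -0.1746875]), np.float64(107.06274509803922), np.float64(0.0))
post [np.float64(74.0), np.float64(0.0)] (array([ 0.58995938, -0.18133594]), np.float64(128.36470588235295), np.float64(74.0))
stage (array([ 0.5938253, -0.0522505]), np.float64(211.80392156862746), np.float64(683.0))
stage (array([ 0.59512091, -0.05430667]), np.float64(199.03529411764703), np.float64(587.0))
```

Call:
apply_moves:
  moves:
    - [[0.001,-0.002,0.012],0]
    - [[0,0,0.008],0]
    - [[0,0,0.003],0]
    - [[0,0,0.002],0]
    - [[0,0,0],0]

```text
time_s: 17.25
tcp_pos: [0.5805, -0.2942, 0.1818]
ee_rot: [[-0.066, -0.998, -0.002], [-0.998, 0.066, 0.0], [-0.0, 0.002, -1.0]]
wrist_force: [0.2, 0.4, 0.3]
gripper_width: 0.006
gripper_force: 0.0
```

Call:
apply_moves:
  moves:
    - [[0,0,0.002],0]
    - [[0,0,0.002],0]
    - [[0,0,0.0015],0]
    - [[0,0,0],0]

```text
time_s: 17.58
tcp_pos: [0.5812, -0.2946, 0.1775]
ee_rot: [[-0.066, -0.998, 0.001], [-0.998, 0.066, -0.001], [0.001, -0.001, -1.0]]
wrist_force: [0.6, -0.0, 1.6]
gripper_width: 0.008
gripper_force: 0.8
```

Call:
apply_moves:
  moves:
    - [[0,0,0.0015],0]
    - [[0,0,0.001],0]
    - [[0,0,0.001],0]
    - [[0,0,0],0]

```text
time_s: 17.92
tcp_pos: [0.5812, -0.2946, 0.1754]
ee_rot: [[-0.065, -0.998, 0.002], [-0.998, 0.065, -0.001], [0.001, -0.002, -1.0]]
wrist_force: [-1.7, 0.8, 7.4]
gripper_width: 0.007
gripper_force: 3.6
```

Call:
apply_moves:
  moves:
    - [[0,0,0.001],0]
    - [[0,0,0.0005],0]
    - [[0,0,0],0]
    - [[0,0,0],0]

```text
time_s: 18.25
tcp_pos: [0.5813, -0.2946, 0.1753]
ee_rot: [[-0.065, -0.998, 0.002], [-0.998, 0.065, -0.002], [0.002, -0.002, -1.0]]
wrist_force: [-3.7, 3.0, 11.5]
gripper_width: 0.005
gripper_force: 5.8
```

The button has bottomed, 6.8 mm down at 11 N. I'll rise, open and go over the orange post.

Call:
apply_moves:
  moves:
    - [[0,0,-0.01],0]
    - [[0,0,-0.025],0]
    - [[0,0,-0.025],0]
    - [[-0.03,0,0],0]
    - [[-0.04,0,0],0]
  hand: 0.0

```text
time_s: 18.67
tcp_pos: [0.586, -0.226, 0.2333]
ee_rot: [[-0.071, -0.997, 0.003], [-0.998, 0.071, -0.001], [0.0, -0.003, -1.0]]
wrist_force: [1.1, 0.7, -0.4]
gripper_width: 0.008
gripper_force: 0.0
```

Call:
apply_moves:
  moves:
    - [[-0.03,0,0],0]
    - [[-0.012,0,0],0]
    - [[0,0,0],0]
    - [[0,0,0],0]
    - [[0,0,0],0]
  hand: 0.055

```text
time_s: 19.08
tcp_pos: [0.5881, -0.1833, 0.2318]
ee_rot: [[-0.066, -0.998, -0.001], [-0.998, 0.066, -0.0], [0.0, 0.001, -1.0]]
wrist_force: [-0.2, -0.5, 0.2]
gripper_width: 0.298
gripper_force: 0.0
```

```bash
python3 to.py .589 -.183 .169
```

```text
tcp [ 0.5881 -0.1833  0.2318] t 19.08 tool shift [-0.0004 -0.0009  0.0628] yawY 176.19 j [ -2.3  20.8  -0.    0.  -69.2  -1.5] F [-0.2 -0.5  0.2] w 25.9
```

Call:
apply_moves:
  moves:
    - [[0,0,0],0]
    - [[0,0,0],0]
    - [[0,0,0],0]
    - [[0,0,0.01],0]
    - [[0,0,0.01],0]

```text
time_s: 19.5
tcp_pos: [0.5884, -0.1829, 0.2118]
ee_rot: [[-0.067, -0.998, 0.001], [-0.998, 0.067, 0.0], [-0.0, -0.001, -1.0]]
wrist_force: [0.5, 0.2, -0.5]
gripper_width: 0.612
gripper_force: 0.0
```

Call:
apply_moves:
  moves:
    - [[0,0,0.012],0]
    - [[0,0,0.012],0]
    - [[0,0,0.01],0]
    - [[0,0,0.007],0]
    - [[0,0,0],0]

```text
time_s: 19.92
tcp_pos: [0.587, -0.1824, 0.1686]
ee_rot: [[-0.066, -0.998, -0.004], [-0.998, 0.066, 0.001], [-0.0, 0.005, -1.0]]
wrist_force: [-0.2, 0.2, 0.5]
gripper_width: 0.632
gripper_force: 0.0
```

```bash
python3 to.py .589 -.183 .169; python3 - <<'E'
from fit import *
P=[imaging.capture(n) for n in("scene","top")]
o=[cv2.resize(p["frame"][y:y+90,x:x+120],(400,300),interpolation=cv2.INTER_CUBIC) for p,x,y in zip(P,(225,320),(120,130))]
cv2.imwrite("pics/j5.png",np.hstack(o))
E
```

```text
tcp [ 0.587  -0.1824  0.1686] t 19.92 tool shift [ 0.0005 -0.0021 -0.0005] yawY 176.2 j [ -2.2  23.5  -5.3  -0.  -61.4  -1.6] F [-0.2  0.2  0.5] w 55.0
```

View pics/j5.png

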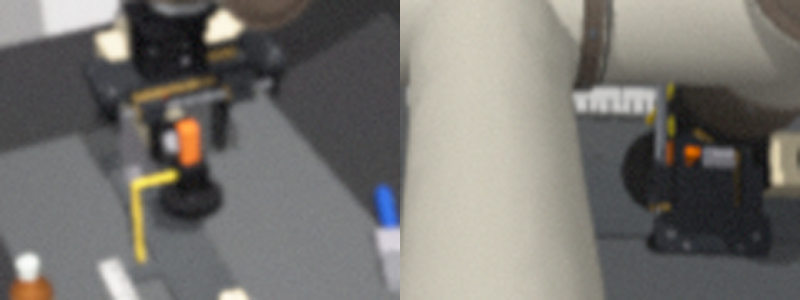

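The orange post stands at (187,140), between the open fingers at about (132,150) and (220,125). I'll close on it.

Call:
apply_moves:
  moves:
    - [[0,0,0],0]
    - [[0,0,0],0]
    - [[0,0,0],0]
    - [[0,0,0],0]
    - [[0,0,0],0]
  hand: 0.0

```text
time_s: 20.43
tcp_pos: [0.5883, -0.1825, 0.1715]
ee_rot: [[-0.066, -0.998, 0.001], [-0.998, 0.066, -0.0], [-0.0, -0.001, -1.0]]
wrist_force: [0.3, -0.5, 0.3]
gripper_width: 0.332
gripper_force: 0.0
```

Call:
apply_moves:
  moves:
    - [[0,0,0],0]
    - [[0,0,0],0]
    - [[0,0,0],0]
    - [[0,0,0],0]
    - [[0,0,0],0]

```text
time_s: 20.85
tcp_pos: [0.5875, -0.1825, 0.1712]
ee_rot: [[-0.066, -0.998, -0.002], [-0.998, 0.066, 0.0], [0.0, 0.002, -1.0]]
wrist_force: [-3.4, 0.5, 2.2]
gripper_width: 0.204
gripper_force: 30.0
```

```bash
python3 to.py .589 -.183 .169
```

```text
tcp [ 0.5875 -0.1825  0.1712] t 20.85 tool shift [ 0.0004 -0.0015  0.0022] yawY 176.23 j [ -2.2  23.4  -5.2  -0.  -61.6  -1.6] F [-3.4  0.5  2.2] w 17.8
```

Call:
apply_moves:
  moves:
    - [[-0.004,0,0],0]
    - [[-0.01,0,0],0]
    - [[-0.015,0,0],0]
    - [[-0.015,0,0],0]
    - [[-0.015,0,0],0]

```text
time_s: 21.27
tcp_pos: [0.5911, -0.1248, 0.1712]
ee_rot: [[-0.067, -0.998, -0.002], [-0.998, 0.067, -0.002], [0.003, 0.002, -1.0]]
wrist_force: [-4.0, -6.1, 2.0]
gripper_width: 0.204
gripper_force: 30.0
```

Call:
apply_moves:
  moves:
    - [[-0.015,0,0],0]
    - [[-0.015,0,0],0]
    - [[-0.015,0,0],0]
    - [[-0.01,0,0],0]
    - [[-0.006,0,0],0]

```text
time_s: 21.68
tcp_pos: [0.5949, -0.063, 0.1712]
ee_rot: [[-0.065, -0.998, -0.003], [-0.998, 0.065, -0.002], [0.002, 0.003, -1.0]]
wrist_force: [-4.5, -5.0, 2.3]
gripper_width: 0.201
gripper_force: 30.0
```

Call:
apply_moves:
  moves:
    - [[0,0,0],0]
    - [[0,0,0],0]
    - [[0,0,0],0]

```text
time_s: 21.93
tcp_pos: [0.5949, -0.0634, 0.1712]
ee_rot: [[-0.066, -0.998, -0.003], [-0.998, 0.066, -0.001], [0.002, 0.003, -1.0]]
wrist_force: [-5.4, -2.3, 2.7]
gripper_width: 0.201
gripper_force: 30.0
```

```bash
python3 to.py .595 -.0545 .171; cat > m5.py <<'E'
from fit import *
P=[imaging.capture(n) for n in("scene","top")]
for p in P:
  for t,z,c in [("pointer",.042,(.655,-.06)),("mark",.034,(.655,-.058)),("boom_grip",.204,(.595,-.06))]:
    print(t,[((np.array(k["at"])*[640,400]).round(1),at_z(p,np.array(k["at"])*[640,400],z)[:2].round(4),round(k["confidence"],2)) for k in models.place_of(p,t)[:2]])
o=[cv2.resize(p["frame"][y:y+60,x:x+80],(400,300),interpolation=cv2.INTER_CUBIC) for p,x,y in zip(P,(255,310),(185,140))]
cv2.imwrite("pics/j6.png",np.hstack(o))
p=P[0]; h=hsv(p)
m=cmask(p,(20,130,100),(35,255,255),(.655,-.06,.06),30)
print("yellow rows (row, mean col):",[(v,np.nonzero(m[v])[0].mean().round(1)) for v in range(400) if m[v].any()][-14:])
m=np.maximum(cmask(p,(0,140,90),(5,255,255),(.65,-.058,.034),12),cmask(p,(172,140,90),(180,255,255),(.65,-.058,.034),12))
v,u=np.nonzero(m);print("red",list(zip(u,v)))
E
python3 m5.py
```

```text
tcp [ 0.5949 -0.0634  0.1712] t 21.93 tool shift [-0.0089  0.0005  0.0002] yawY 176.23 j [  9.4  21.8  -7.6   0.1 -60.7 -13.2] F [-5.4 -2.3  2.7] w 17.5
pointer [(array([277.1, 218.8]), array([ 0.6585, -0.0676]), 0.56)]
mark [(array([279.4, 221.8]), array([ 0.6542, -0.0585]), 0.63)]
boom_grip [(array([292.7, 176.1]), array([ 0.5968, -0.0671]), 0.69)]
pointer [(array([357.3, 172.9]), array([ 0.6286, -0.0808]), 0.25)]
mark [(array([347.9, 166.4]), array([ 0.6508, -0.0551]), 0.47)]
boom_grip [(array([356.8, 171.1]), array([ 0.5924, -0.0646]), 0.97)]
yellow rows (row, mean col): [(204, np.float64(276.5)), (205, np.float64(276.5)), (206, np.float64(276.5)), (207, np.float64(276.5)), (208, np.float64(277.5)), (209, np.float64(277.5)), (210, np.float64(277.5)), (211, np.float64(277.5)), (212, np.float64(277.5)), (213, np.float64(277.5)), (214, np.float64(277.5)), (215, np.float64(277.5)), (216, np.float64(277.5)), (217, np.float64(277.5))]
red [(np.int64(279), np.int64(222)), (np.int64(280), np.int64(222)), (np.int64(281), np.int64(222)), (np.int64(282), np.int64(222)), (np.int64(276), np.int64(223)), (np.int64(277), np.int64(223)), (np.int64(278), np.int64(223)), (np.int64(279), np.int64(223)), (np.int64(280), np.int64(223)), (np.int64(281), np.int64(223)), (np.int64(282), np.int64(223)), (np.int64(276), np.int64(224)), (np.int64(277), np.int64(224)), (np.int64(278), np.int64(224)), (np.int64(279), np.int64(224)), (np.int64(280), np.int64(224)), (np.int64(281), np.int64(224)), (np.int64(277), np.int64(225)), (np.int64(278), np.int64(225))]
```

View pics/j6.png

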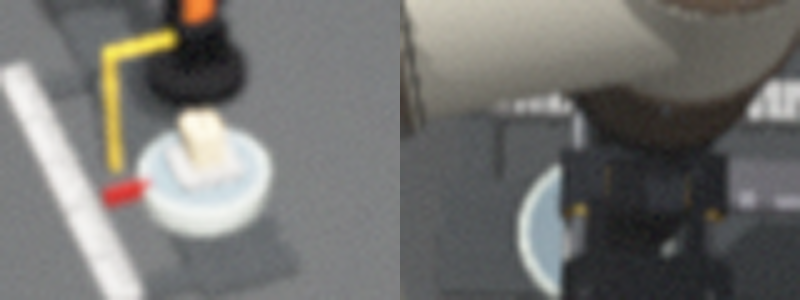

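```bash
cat > m6.py <<'E'
from fit import *
P=[imaging.capture(n) for n in("scene","top")]
for p,n in zip(P,("scene","top")): p["now"]=p["frame"];p["frame"]=cv2.imread(f"pics/{n}0.png")
a=np.radians(86.5);ex=np.array([np.cos(a),np.sin(a)]);ey=np.array([-ex[1],ex[0]])
def soft(p,near,rad,kind):
    f=p["frame"].astype(float);B,G,R=f[...,0],f[...,1],f[...,2]
    s=R-np.maximum(G,B) if kind=="r" else np.minimum(R,G)-B
    v,u=np.mgrid[:400,:640];c=proj(p,near);s[np.hypot(u-c[0],v-c[1])>rad]=0
    s=np.clip(s-25,0,None);return s
for i,p in enumerate(P):
    s=soft(p,(.652,-.057,.034),9,"r");v,u=np.mgrid[:400,:640]
    c=((u*s).sum()/s.sum(),(v*s).sum()/s.sum());X=at_z(p,c,.033)
    print("red",i,np.round(c,2),s.sum(),X.round(4),"along",(X[:2]@ex).round(4),"across",(X[:2]@ey).round(4))
    s=soft(p,(.6485,-.188,.06),26,"y");ys=np.nonzero(s.sum(1)>40)[0];
    print("yellow",i,[(int(r0),round((u[r0]*s[r0]).sum()/s[r0].sum(),2),int(s[r0].sum())) for r0 in ys])
    for z in(.042,.08,.12):print("pred ptr z",z,proj(p,[.6485,-.1878,z]).round(2))
p=P[0];p["frame"]=p["now"];s=soft(p,(.655,-.065,.06),26,"y");ys=np.nonzero(s.sum(1)>40)[0]
print("now",[(int(r0),round((u[r0]*s[r0]).sum()/s[r0].sum(),2),int(s[r0].sum())) for r0 in ys][-12:])
for y in(-.07,-.067,-.064):print(y,[proj(p,[.655,y,z]).round(2).tolist() for z in(.042,.08)])
s=soft(p,(.652,-.057,.034),9,"r");c=((u*s).sum()/s.sum(),(v*s).sum()/s.sum());print("red now",c,at_z(p,c,.033))
print("stage along",np.array([.5946,-.0545])@ex)
E
python3 m6.py
```

```text
red 0 [279.3  223.06] 3275.0 [ 0.6566 -0.0539  0.033 ] along -0.0137 across -0.6587
yellow 0 [(171, np.float64(275.41), 275), (172, np.float64(274.17), 679), (173, np.float64(272.38), 1013), (174, np.float64(270.35), 980), (175, np.float64(267.56), 602), (176, np.float64(265.68), 288), (177, np.float64(265.22), 184), (178, np.float64(265.21), 168), (179, np.float64(265.32), 167), (180, np.float64(265.42), 179), (181, np.float64(265.49), 204), (182, np.float64(265.45), 213), (183, np.float64(265.55), 211), (184, np.float64(265.66), 208), (185, np.float64(265.76), 192), (186, np.float64(265.84), 179), (187, np.float64(265.94), 174), (188, np.float64(265.99), 169), (189, np.float64(266.06), 166), (190, np.float64(266.14), 166), (191, np.float64(266.2), 176), (192, np.float64(266.33), 183), (193, np.float64(266.42), 191), (194, np.float64(266.49), 208), (195, np.float64(266.59), 212), (196, np.float64(266.69), 196), (197, np.float64(266.81), 134), (198, np.float64(266.71), 41)]
pred ptr z 0.042 [266.84 197.53]
pred ptr z 0.08 [266.17 189.31]
pred ptr z 0.12 [265.44 180.37]
red 1 [349.32 
[... 935 characters left out ...]
 161.55]
pred ptr z 0.12 [399.37 157.41]
now [(207, np.float64(277.1), 168), (208, np.float64(277.05), 156), (209, np.float64(277.07), 166), (210, np.float64(277.14), 167), (211, np.float64(277.28), 168), (212, np.float64(277.33), 174), (213, np.float64(277.78), 186), (214, np.float64(277.79), 194), (215, np.float64(277.98), 198), (216, np.float64(277.63), 202), (217, np.float64(277.5), 204), (218, np.float64(277.58), 157)]
-0.07 [[277.8, 218.06], [277.28, 209.72]]
-0.067 [[278.14, 218.6], [277.62, 210.26]]
-0.064 [[278.48, 219.14], [277.97, 210.8]]
red now (np.float64(279.30155279503106), np.float64(223.03540372670807)) [ 0.65660491 -0.0539937   0.033     ]
stage along -0.018098884906565825
```

```bash
cat >> m6.py <<'E'
print("----")
p=P[1];f=p["frame"].astype(int);s=np.minimum(f[...,1],f[...,2])-f[...,0]
for r0 in range(156,171):print(r0,s[r0,388:406].tolist())
E
python3 m6.py | sed -n '/----/,$p'
```

```text
----
156 [1, -1, 0, 0, -2, 0, -1, 0, 0, -3, 3, 25, 112, 234, 160, 27, -4, -4]
157 [3, 4, -1, 0, 2, 0, 1, 1, 0, 0, 8, 46, 144, 237, 169, 22, -4, -2]
158 [0, 1, 1, 1, 1, 2, 2, 2, 3, 7, 28, 65, 166, 236, 170, 22, -4, 1]
159 [2, 1, 3, 1, 1, 2, 2, 2, 4, 20, 54, 89, 150, 237, 174, 22, -2, 3]
160 [1, 2, 3, 1, 2, 1, 0, 0, 12, 48, 74, 68, 126, 237, 177, 24, -3, 0]
161 [1, 1, 1, 0, 2, 2, 0, 5, 29, 77, 59, 27, 98, 236, 183, 22, -3, 0]
162 [0, 1, 0, 3, 1, 0, 4, 18, 56, 73, 30, 8, 82, 233, 174, 23, -3, 0]
163 [1, 2, 0, 2, 2, 0, 10, 40, 78, 52, 14, 6, 83, 234, 158, 18, -3, 0]
164 [1, 1, 2, 1, -4, 7, 32, 69, 73, 28, 4, 2, 89, 233, 164, 21, -5, -1]
165 [-1, -2, -1, -2, 2, 22, 73, 86, 43, 7, -7, 3, 103, 236, 197, 37, -5, -1]
166 [-4, -4, -4, -4, -2, 24, 70, 58, 15, -6, -11, 3, 102, 236, 207, 47, -10, -6]
167 [-4, -6, -6, -9, -6, 4, 26, 19, -1, -8, -11, 3, 104, 236, 209, 47, -11, -7]
168 [-6, -4, -5, -6, -6, -5, 0, 2, -6, -8, -8, 5, 112, 236, 207, 60, 7, 4]
169 [-4, -4, -5, -8, -3, -5, -4, -5, -4, -4, -6, 11, 131, 233, 198, 107, 62, 50]
170 [-4, -5, -5, -5, -4, -3, -7, -6, -1, -4, -6, 4, 85, 177, 158, 134, 132, 133]
```

Both cameras put the start gap at about 129 mm, and 119 mm has been pulled so far. I'll pull 10 mm more.

Call:
apply_moves:
  moves:
    - [[-0.003,0,0],0]
    - [[-0.004,0,0],0]
    - [[-0.003,0,0],0]
    - [[0,0,0],0]
    - [[0,0,0],0]

```text
time_s: 22.95
tcp_pos: [0.5955, -0.0536, 0.1712]
ee_rot: [[-0.066, -0.998, -0.003], [-0.998, 0.066, -0.001], [0.002, 0.003, -1.0]]
wrist_force: [-5.4, -4.3, 3.7]
gripper_width: 0.21
gripper_force: 30.0
```

```bash
python3 to.py .595 -.0545 .171; cat > m7.py <<'E'
from fit import *
import itertools
p=imaging.capture("scene")
a=np.radians(86.5);ex=np.array([np.cos(a),np.sin(a)])
f=p["frame"].astype(int);y=np.clip(np.minimum(f[...,1],f[...,2])-f[...,0],0,None);rd=np.clip(f[...,2]-np.maximum(f[...,1],f[...,0]),0,None)
print("yel");[print(r0,y[r0,272:284].tolist(),rd[r0,272:287].tolist()) for r0 in range(213,229)]
T=np.array(r.sense()["tcp_pos"]);print("tcp along",(T[:2]@ex).round(4))
for al in(-.022,-.019,-.016):
    X=lambda x,ac,z:np.r_[x*ex+ac*np.array([ex[1],-ex[0]]),z]
    print(al,"tip",proj(p,X(al,.6585,.042)).round(2),"mark",proj(p,X(al,.6545,.034)).round(2),"edges",proj(p,X(al-.0025,.6545,.034)).round(2),proj(p,X(al+.0025,.6545,.034)).round(2))
cv2.imwrite("pics/j7.png",cv2.resize(p["frame"][195:240,250:310],(800,600),interpolation=cv2.INTER_CUBIC))
E
python3 m7.py
```

```text
tcp [ 0.5955 -0.0536  0.1712] t 22.95 tool shift [0.0009 0.0004 0.0002] yawY 176.22 j [ 10.4  21.8  -7.7   0.1 -60.7 -14.2] F [-5.4 -4.3  3.7] w 18.3
yel
213 [0, 0, 0, 0, 16, 59, 96, 78, 30, 4, 0, 0] [0, 0, 0, 0, 5, 18, 27, 22, 10, 0, 0, 0, 0, 0, 0]
214 [0, 0, 0, 1, 14, 58, 98, 83, 36, 5, 0, 0] [0, 0, 0, 0, 5, 16, 27, 24, 10, 0, 0, 0, 0, 0, 0]
215 [0, 0, 0, 0, 10, 54, 100, 90, 41, 6, 0, 0] [0, 0, 0, 0, 4, 16, 27, 23, 12, 4, 0, 0, 0, 0, 0]
216 [0, 0, 0, 0, 8, 51, 103, 93, 48, 9, 0, 0] [0, 0, 0, 0, 3, 18, 26, 26, 13, 2, 0, 0, 0, 0, 0]
217 [0, 0, 0, 0, 8, 49, 101, 95, 49, 11, 0, 0] [0, 0, 0, 0, 3, 18, 28, 27, 13, 3, 0, 0, 0, 0, 0]
218 [0, 0, 0, 0, 6, 50, 101, 96, 49, 10, 1, 0] [0, 0, 0, 0, 3, 16, 28, 27, 17, 4, 0, 0, 0, 0, 0]
219 [0, 0, 0, 0, 5, 47, 100, 96, 50, 13, 3, 2] [0, 0, 0, 0, 3, 15, 25, 25, 18, 10, 8, 3, 0, 0, 0]
220 [0, 0, 0, 0, 7, 37, 83, 83, 46, 11, 5, 5] [1, 0, 0, 0, 1, 16, 27, 31, 33, 39, 35, 30, 21, 0, 0]
221 [2, 0, 0, 0, 4, 17, 44, 49, 28, 6, 4, 5] [1, 0, 0, 6, 19, 39, 52, 63, 81, 96, 92, 79, 56, 16, 0]
222 [3, 0, 1, 1, 2, 7, 15, 16, 10, 4, 5, 5] [1, 1, 5, 27, 63, 90, 10
[... 191 characters left out ...]
13, 58, 118, 146, 146, 138, 126, 112, 88, 48, 12, 0, 0]
225 [2, 4, 4, 2, 1, 3, 1, 0, 0, 0, 0, 2] [2, 2, 10, 41, 90, 109, 101, 85, 70, 52, 35, 18, 2, 0, 0]
226 [2, 3, 4, 0, 0, 1, 0, 0, 0, 0, 1, 3] [1, 1, 5, 22, 46, 55, 42, 29, 19, 13, 7, 0, 0, 0, 0]
227 [2, 2, 3, 0, 3, 0, 0, 0, 0, 0, 0, 0] [1, 2, 4, 6, 11, 11, 8, 0, 0, 0, 0, 0, 0, 0, 0]
228 [2, 3, 2, 0, 2, 1, 0, 0, 0, 0, 0, 0] [2, 1, 0, 4, 1, 0, 0, 0, 0, 0, 0, 0, 0, 0, 0]
tcp along -0.0172
-0.022 tip [278.44 219.56] mark [279.65 220.97] edges [279.41 220.51] [279.9  221.44]
-0.019 tip [278.73 220.12] mark [279.95 221.53] edges [279.7  221.06] [280.19 221.99]
-0.016 tip [279.02 220.68] mark [280.24 222.09] edges [279.99 221.62] [280.48 222.56]
```

View pics/j7.png

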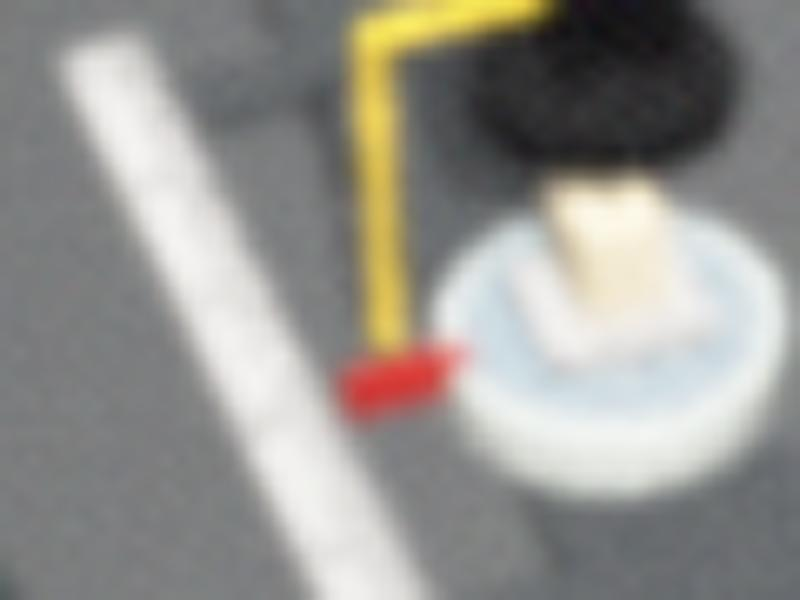

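The yellow tip at (390,350) sits on the far edge of the red bar, which runs from (340,395) to (465,355). The part stands upright and central on the stage at (615,300). My estimates put the pointer 0 to 2.5 mm past the mark, so I'll ease back 1 mm and hold.

Call:
apply_moves:
  moves:
    - [[0.001,0,0],0]
    - [[0,0,0],0]
    - [[0,0,0],0]
    - [[0,0,0],0]
    - [[0,0,0],0]

```text
time_s: 23.42
tcp_pos: [0.5954, -0.0548, 0.1712]
ee_rot: [[-0.066, -0.998, -0.003], [-0.998, 0.066, -0.001], [0.002, 0.003, -1.0]]
wrist_force: [-5.4, -3.3, 3.1]
gripper_width: 0.202
gripper_force: 30.0
```

Call:
apply_moves:
  moves:
    - [[0,0,0],0]
    - [[0,0,0],0]
    - [[0,0,0],0]
    - [[0,0,0],0]
    - [[0,0,0],0]

```text
time_s: 23.83
tcp_pos: [0.5954, -0.0548, 0.1712]
ee_rot: [[-0.066, -0.998, -0.003], [-0.998, 0.066, -0.002], [0.002, 0.003, -1.0]]
wrist_force: [-4.6, -2.3, 4.1]
gripper_width: 0.204
gripper_force: 30.0
```

```bash
python3 to.py .595 -.0545 .171; python3 m7.py | sed -n '7,11p'; python3 -c "
from station import r
print(r.finish_job())"
```

```text
tcp [ 0.5954 -0.0548  0.1712] t 23.83 tool shift [-0.0003  0.0005  0.0002] yawY 176.21 j [ 10.3  21.8  -7.7   0.1 -60.7 -14.1] F [-4.6 -2.3  4.1] w 17.7
218 [0, 0, 0, 0, 8, 52, 103, 94, 45, 10, 2, 0] [0, 0, 0, 0, 4, 17, 28, 24, 13, 3, 0, 0, 0, 0, 0]
219 [0, 0, 0, 0, 8, 49, 99, 91, 45, 8, 6, 3] [0, 0, 0, 0, 2, 16, 27, 26, 18, 10, 4, 3, 0, 0, 0]
220 [0, 0, 0, 0, 4, 37, 75, 71, 34, 8, 6, 4] [0, 0, 0, 0, 4, 16, 29, 32, 33, 38, 35, 30, 22, 0, 0]
221 [1, 0, 0, 0, 1, 18, 36, 35, 17, 5, 5, 4] [1, 0, 1, 7, 21, 37, 50, 67, 84, 92, 92, 80, 54, 14, 0]
222 [2, 0, 0, 0, 1, 5, 9, 11, 6, 4, 5, 4] [2, 2, 6, 28, 62, 88, 108, 126, 138, 142, 131, 98, 50, 13, 0]
the job is handed in; nothing more can be done
None
```

I handed the job in at about 24 s; no verdict came back. The part stands upright and released mid-stage, the lock button is pressed home, and the gripper holds the boom still, its pointer by my camera estimate within about 2 mm of the red mark.

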